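Lock the levelling foot of the yellow rack's stand

ROBOT

A 6-joint arm with a two-finger parallel gripper is mounted at the origin on the work surface. World frame = base frame: x ahead of the robot, y to its left, z up, the work surface at z = 0. Lengths are in m, angles in rad, forces in N, time in s.
With the tool pointing down it reaches from about 0.375 to 0.925 m from the base axis. Payload 5.7 kg.
Tool frame: the origin (TCP) lies where the fingers leave the gripper's body, on its centre line; the fingertips stand 80 mm ahead of it and the grasp point (between the pads) lies 61 mm ahead of it (bot.tips_ahead is the distance from the TCP to the fingertips, in m); z points along the fingers, x is the direction in which the jaws open and shut, and the axes are right-handed (so a half turn about z gives the same grasp; the last joint's range is limited). The gripper opens to 88 mm and grips with 3 to 60 N. Pads are 20 mm wide; open, the fingers measure 115 mm over their backs; the gripper's body (75 mm by 178 mm) begins 61 mm behind the grasp point.
Start: joints at [1.186, 0.359, 1.51, -0, 1.272, -0.115], TCP at [0.16, 0.578, 0.303] pointing down, gripper open.
Joint ranges: [-2.97, 2.97], [-1.01, 2.36], [0.21, 2.38], [-0.96, 4.11], [0.2, 2.71], [-2.98, 2.98]. Speed limits (rad/s): [2.39, 2.39, 3.14, 3.14, 3.14, 3.14].

INTERFACE

Orientations are given as a unit quaternion [x, y, z, w].
In Python, from cell import bot, eoat, ik, read_state, optics gives the robot as it stands. Calls block until the motion is done:
- bot.movep(position, orientation): joint-space move of the TCP to a pose.
- bot.move_straight(position, attitude=None, feed=0.15, until_force=None): straight line of the TCP; attitude=None keeps the orientation; feed is the mean speed in m/s. With until_force (N) it stops when the force on the tool has changed by that much, and returns True; else False.
- bot.movej(angles): joint-space move.
- eoat.grip(opening, grasp_force=None): finger opening in m; grasp_force is the grip in N (None keeps the last); returns when the fingers have stopped.
- bot.dwell(seconds).
- ik(position, orientation): joint angles nearest the present ones, or None.
- read_state(): the state.
- optics.camera(name): name is "side" or "top"; returns a dict with "image" (420x560x3 uint8, red, green, blue), "fx", "fy", "cx", "cy" (pixels), "camera_from_world" (4x4, takes a point from world to camera coordinates). Camera axes: x right, y up, looking along -z (the intrinsics and any distortion apply to the point x, -y, -z); pixel columns grow to the right and rows downward; lengths in m; the calibration is good to about 2 mm. A picture is of the moment at which its call begins. There is no depth.
A pose or a line that the arm cannot do raises bot.Unreachable and nothing moves.
- bot.finish_job(): hands the job in, once; it reports no verdict.
The state is a dict: "clock": time; "qpos": joint angles; "joint_vel": joint speeds; "tau": joint torques, N m; "tcp_pos": TCP position; "tool_rot": TCP orientation; "ft_force": force on the tool from outside, world axes, zero at the start; "wrist_torque": the same for the moment, N m; "opening": finger opening in m.
Only numpy, scipy, OpenCV 4.12 (cv2) and the standard library are available. Lean on these libraries where they do the work, as an engineer would, in place of code of your own. Each camera call takes 0.05 s, during which the arm holds its last target. There are 200 camera calls.

TASK

The stand that carries the yellow tube rack has been levelled: lock its levelling foot by turning the blue winged jam nut clockwise (seen from above) on its stud until it is fully down against the threaded lug, then let go. Leave the same kind of nut on the red rack's stand as it is, it has yet to be levelled, and do not knock over or push away the amber specimen jar.

Things in the scene. Friction and masses are not known exactly. Their poses are not given: they have to be found in the camera images.
- jam_nut (a joint): Turn of the jam nut on the yellow rack's stand, in rad: 0 = fully down on the lug (a hard stop), positive = backed off, counter-clockwise from above; it starts 0.7 to 1.15 backed off. The coarse thread lowers the nut 3.8 mm per rad of clockwise turn; friction of 0.06 N m holds it where it is left. Fully down, the wing points along the lug.
- jam_nut_grip (a point): Jam nut on the lug of the yellow rack's stand: steel hex 30 mm wide, 10 tall, under a blue wing 62 long (its x), 14 thick (its y), 37 tall. Point on the stud axis, mid-wing, 14 mm below the wing's top, 23 above the hex; 88 mm above the bench when down, up to 5 more backed off. Stud juts 8 mm above the wing at most. Rack 99 mm from the stud, tubes to 87 mm above the bench.
- other_nut_wing (a point): The like nut on the red rack's stand, to be left alone. This point is in one end of its blue wing, 30 mm out from its stud's axis along the wing (its x axis points outwards, away from the stud), 33 mm above that nut's underside.
- jar_center (a point): Centre of the loose specimen jar, amber with a blue cap, 42 mm wide and 75 mm tall, standing between the two lugs or nearer the robot; this point is 37.5 mm up. To be left standing where it is.
There are look-alikes about, which are no part of the job. Of the things that look like the part that bears jar_center, the largest one is meant.

How it is judged:
By the outcome, as a careful person would: the job done as asked, in the order asked, and still so for the second after the job is handed in, with the robot touching nothing.
It also fails if it takes over 29 s, if anything falls off the work surface, if the arm or the gripper's body presses on something with over 40 N, if the wrist force passes 120 N, or if a joint passes its speed limit or range.

## Working session

There is one attempt and no reset: what is moved stays moved. The work goes in short steps, each a Python script; the robot and the scene stay as the last script left them, time stands still between calls to the robot, and variables do not carry over. Pictures are saved under pics/ and viewed, about 8 in all and at most 12, crops included, and the job is handed in when it is done.

```bash
mkdir -p pics
python3 - <<'E'
from cell import bot, optics, read_state
import cv2
for n in ("top","side"):
    c=optics.camera(n); cv2.imwrite(f"pics/{n}0.png",c["image"][:,:,::-1])
    print(n,{k:(v if k!="image" else 0) for k,v in c.items()})
E
```

```text
top {'image': 0, 'fx': 540.5163068694385, 'fy': 540.5163068694385, 'cx': 285.3421136136361, 'cy': 209.10928948624672, 'camera_from_world': array([[ 0.00328734, -0.99997536, -0.00620273, -0.01049459],
       [ 0.99438848,  0.00261297,  0.10575786, -0.47972664],
       [-0.10573905, -0.00651559,  0.99437257, -1.01937826],
       [ 0.        ,  0.        ,  0.        ,  1.        ]])}
side {'image': 0, 'fx': 432.93436506319773, 'fy': 432.93436506319773, 'cx': 279.02130767585777, 'cy': 212.5735446969875, 'camera_from_world': array([[ 0.93438467, -0.3562213 , -0.00562843, -0.45487978],
       [ 0.24067228,  0.61948826,  0.74720221, -0.17630629],
       [-0.2626826 , -0.6995289 ,  0.66457293, -0.76880249],
       [ 0.        ,  0.        ,  0.        ,  1.        ]])}
```

View pics/top0.png

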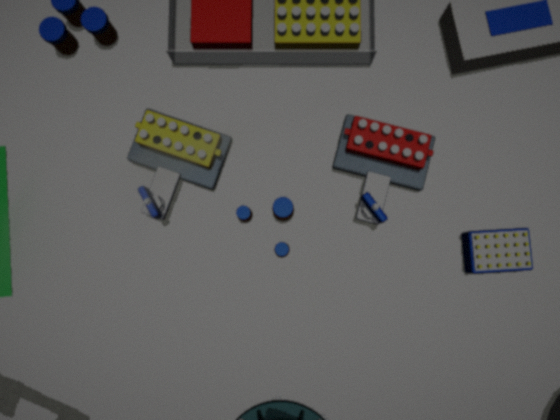

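View pics/side0.png

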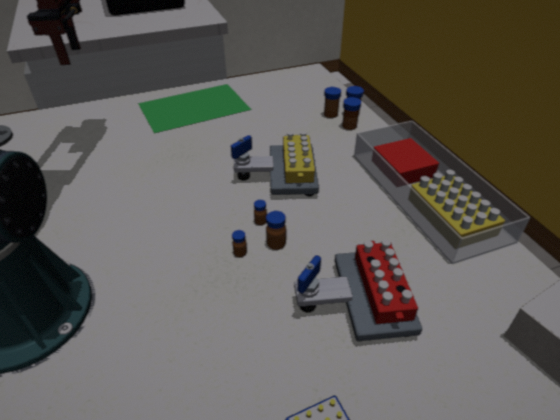

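Top view: the yellow rack is at (180,137), with its blue wing at (149,202). The red rack is at (390,140), with its wing at (373,207). Jar candidates are (283,208), (244,214) and (282,249); the largest is (283,208), and the trio at top left isn't between the lugs. Next I'll check with an enlarged crop and measure.

```bash
cat > h.py <<'E'
import numpy as np, cv2
from cell import bot, eoat, ik, read_state, optics
def mask(img):
    h=cv2.cvtColor(img,cv2.COLOR_RGB2HSV); return cv2.inRange(h,(105,120,50),(130,255,255))
def ray(c,uv):
    T=c["camera_from_world"];R=T[:3,:3];o=-R.T@T[:3,3]
    d=np.array([(uv[0]-c["cx"])/c["fx"],-(uv[1]-c["cy"])/c["fy"],-1]);return o,R.T@d
def plane(c,uv,z):
    o,d=ray(c,uv);return o+d*(z-o[2])/d[2]
def cross(a,b):
    (o,d),(p,e)=a,b
    s=np.linalg.lstsq(np.c_[d,-e],p-o,rcond=None)[0];x,y=o+d*s[0],p+e*s[1]
    return (x+y)/2,np.linalg.norm(x-y)
def blobs(c,box):
    m=mask(c["image"]);x,y,w,h=box;k=np.zeros_like(m);k[y:y+h,x:x+w]=m[y:y+h,x:x+w]
    cs,_=cv2.findContours(k,cv2.RETR_EXTERNAL,cv2.CHAIN_APPROX_NONE);return max(cs,key=cv2.contourArea)
def cen(ct):
    M=cv2.moments(ct);return np.array([M["m10"],M["m01"]])/M["m00"]
E
python3 - <<'E'
from h import *
t,s=optics.camera("top"),optics.camera("side")
B={"nut":((130,175,40,50),(225,130,35,30)),"other":((350,185,45,45),(290,250,40,45)),"jar":((268,193,30,30),(262,208,28,20))}
for n,(bt,bs) in B.items():
    a,b=blobs(t,bt),blobs(s,bs)
    print(n,cen(a),cen(b),cv2.contourArea(a),cv2.contourArea(b),cross(ray(t,cen(a)),ray(s,cen(b))),cv2.minAreaRect(a))
def crop(c,x,y,w,h):return cv2.resize(c["image"][y:y+h,x:x+w,::-1],(400,300),interpolation=cv2.INTER_CUBIC)
g=np.vstack([np.hstack([crop(t,115,160,80,60),crop(t,335,170,80,60)]),np.hstack([crop(s,210,125,80,60),crop(s,280,245,80,60)])])
cv2.imwrite("pics/c1.png",g)
E
```

```text
nut [153.03768116 210.47246377] [240.5969697  141.95454545] 57.5 55.0 (array([0.47368065, 0.22429595, 0.10981505]), np.float64(0.01219290692687571)) ((153.09999084472656, 210.2000274658203), (12.074767112731934, 6.260990142822266), 63.43495178222656)
other [380.5472973  214.66891892] [308.83390216 269.44254835] 74.0 146.5 (array([ 0.46533695, -0.17932333,  0.11241212]), np.float64(0.00889769189719366)) ((380.5338134765625, 214.5472869873047), (13.368478775024414, 6.742362976074219), 54.462318420410156)
jar [282.54401408 207.01525822] [275.24184783 217.57880435] 284.0 184.0 (array([ 0.47824298, -0.00410311,  0.0723493 ]), np.float64(0.0008117120221744934)) ((282.5, 206.5), (19.0, 19.0), 90.0)
```

View pics/c1.png

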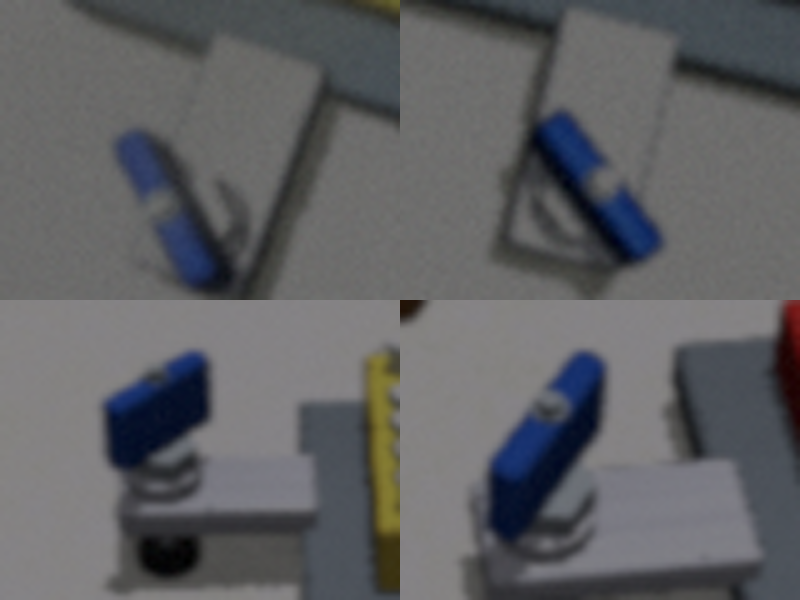

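The crop confirms the target: the nut at top px (149,202) sits on the yellow rack's lug, and its wing is turned about 46° counter-clockwise from the lug. The red rack's nut is at (377,207). Next I'll work out the numbers for the approach.

```bash
cat >> h.py <<'E'
from scipy.spatial.transform import Rotation as Ro
def down(a):  # tool down, tool x at world angle a
    return (Ro.from_euler('z',a)*Ro.from_euler('x',np.pi)).as_quat()
E
python3 - <<'E'
from h import *
t,s=optics.camera("top"),optics.camera("side")
print("stud",cross(ray(t,(147.1,201)),ray(s,(241,140.4))))
A,B=plane(t,(141.4,187.5),.106),plane(t,(156.2,216.4),.106)
print(A,B,(A+B)/2,np.linalg.norm(A-B),np.degrees(np.arctan2(*(A-B)[1::-1])))
h=cv2.cvtColor(t["image"],cv2.COLOR_RGB2HSV)[160:220,115:195]
m=cv2.inRange(h,(105,75,50),(130,255,255));pts=cv2.findNonZero(m)
r=cv2.minAreaRect(pts);print(r,plane(t,np.array(r[0])+[115,160],.105), len(pts))
# lug edges -> angle at z=.055
for u,v in (((158,167),(142,213)),((180,174),(164,219))):
    p,q=plane(t,u,.055),plane(t,v,.055);print("lug",p,q,np.degrees(np.arctan2(*(p-q)[1::-1])))
# rack base plate edges: all angle checks
P=np.array(((A+B)/2)[:2].tolist()+[.15+.061])
for a in (117,-63): 
  for d in (0,-50): print(a,d,ik(P,down(np.radians(a+d))))
print(read_state()["clock"],read_state()["qpos"])
E
```

```text
stud (array([0.48514351, 0.23832777, 0.10389325]), np.float64(0.00047628696731309483))
[0.50948376 0.2487028  0.106     ] [0.45750714 0.22062922 0.106     ] [0.48349545 0.23466601 0.106     ] 0.05907364166528176 28.374346617691632
((33.04235076904297, 41.45616149902344), (33.07346725463867, 7.28541374206543), 62.44719314575195) [0.48442509 0.23627159 0.105     ] 179
lug [0.55627916 0.23248739 0.055     ] [0.46854673 0.26012933 0.055     ] -17.488122102315266
lug [0.5429301  0.19039362 0.055     ] [0.45734222 0.21841443 0.055     ] -18.128042661079636
117 0 [ 3.23306136e-01  3.73351700e-01  1.75023617e+00 -4.44089210e-16
  1.01800478e+00 -1.71872909e+00]
117 -50 [ 3.23306136e-01  3.73351700e-01  1.75023617e+00 -4.44089210e-16
  1.01800478e+00 -8.46064463e-01]
-63 0 [ 3.23306136e-01  3.73351700e-01  1.75023617e+00 -4.44089210e-16
  1.01800478e+00  1.42286356e+00]
-63 -50 [0.32330614 0.3733517  1.75023617 0.         1.01800478 2.29552819]
0.3 [ 1.18587453e+00  3.59082463e-01  1.51072865e+00 -2.32807976e-05
  1.27252324e+00 -1.15112565e-01]
```

Run:
```python
from h import *
q=down(np.radians(117.8)); x,y=.484,.2358
bot.movep([x,y,.25],q); eoat.grip(.05,20)
f0=np.array(read_state()["ft_force"])
print(bot.move_straight([x,y,.154],feed=.12,until_force=10))
st=read_state();print(st["clock"],st["tcp_pos"],np.array(st["ft_force"])-f0,st["wrist_torque"],f0)
for n in ("top","side"): cv2.imwrite(f"pics/{n}1.png",optics.camera(n)["image"][:,:,::-1])
a=cv2.imread("pics/side1.png")[90:210,180:340]; b=cv2.imread("pics/top1.png")[120:240,90:250]
cv2.imwrite("pics/c2.png",cv2.resize(np.hstack([a,b]),(800,300),interpolation=cv2.INTER_CUBIC))
```

```text
False
3.7333 [0.48445791 0.23594629 0.15451173] [ 0.58591096 -0.68568739  0.47627188] [0.03996329 0.00051412 0.01078609] [-0.1055955   0.43588969  0.39884107]
```

View pics/c2.png

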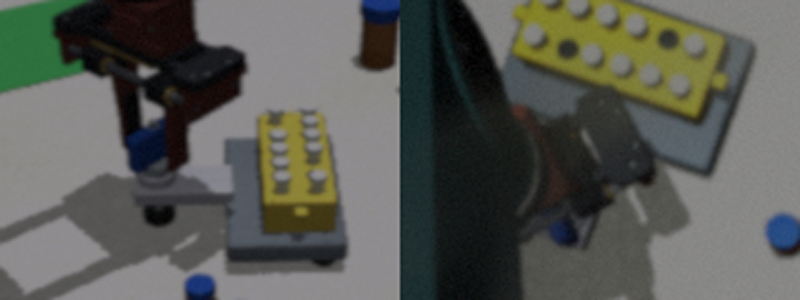

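The crop shows the fingers straddling the blue wing, clear of the hex and the rack. Next: close on it, then turn clockwise in steps while watching the wrist torque.

Run:
```python
from h import *
eoat.grip(.0,25)
s=read_state();f=np.array(s["ft_force"]);print(s["clock"],s["opening"],f.round(1),np.round(s["wrist_torque"],3))
x,y=.484,.2358
for i,d in enumerate(list(range(5,41,5))+list(range(42,54,2))):
    r=np.radians(d)
    bot.movep([x,y,.154-.0038*r],down(np.radians(117.8-d)))
    s=read_state();print(d,round(s["clock"],2),np.round(s["ft_force"],1),np.round(s["wrist_torque"],3),round(s["opening"],4))
    if abs(s["wrist_torque"][2])>.6 or np.linalg.norm(s["ft_force"])>35: print("stop");break
```

```text
4.4833 0.014087716657491393 [-2.7  6.9  0.7] [ 1.419  0.537 -0.07 ]
5 4.73 [-3.8  8.5  1.4] [ 1.43   0.567 -0.068] 0.0137
10 4.98 [-2.9  8.8  0.8] [ 1.546  0.569 -0.012] 0.0137
15 5.23 [-4.1  9.9  1.5] [ 1.719  0.668 -0.032] 0.0139
20 5.48 [-3.9 10.9  1.1] [ 1.795  0.698 -0.047] 0.014
25 5.73 [-4.1 11.6  0.6] [ 1.915  0.646 -0.082] 0.014
30 5.98 [-4.3 10.5  0.3] [ 2.037  0.708 -0.051] 0.0137
35 6.23 [-4.  13.3  0.1] [ 2.197  0.705 -0.012] 0.0139
40 6.48 [-4.3 13.7  0.3] [ 2.263  0.713 -0.019] 0.0138
42 6.73 [-3.2 13.  -1.2] [ 2.289  0.783 -0.019] 0.0138
44 6.98 [-4.3 13.8  0.1] [ 2.353  0.702 -0.032] 0.0135
46 7.23 [-4.1 15.2  0.1] [ 2.397  0.717 -0.057] 0.0137
48 7.48 [-3.8 15.3  0.6] [2.471 0.745 0.424] 0.014
50 7.73 [-5.1 14.7  1.5] [2.404 0.868 0.723] 0.0141
stop
```

It hit the stop at about 47°, matching the measured 46°: torque rose to 0.72 N m with no slip in the jaws. Before releasing, I'll shift along the measured side load so that opening doesn't drag the nut.

Run:
```python
from h import *
p=np.array([.484,.2358,.154-.0038*.82]);q=down(np.radians(117.8-49))
for k in range(5):
    f=np.array(read_state()["ft_force"])[:2]
    if np.linalg.norm(f)<3: break
    p[:2]+=f/np.linalg.norm(f)*.0008
    bot.move_straight(p,q,feed=.02)
    s=read_state();print(np.round(s["ft_force"],1),np.round(s["wrist_torque"],3))
eoat.grip(.05)
s=read_state();print(s["clock"],p,np.round(s["ft_force"],1),np.round(s["wrist_torque"],3))
bot.move_straight(p+[0,0,.1],feed=.12)
bot.movep([.16,.578,.303],down(np.radians(117.8-49)))
t,sd=optics.camera("top"),optics.camera("side")
cr=lambda c,x,y,w,h:cv2.resize(c["image"][y:y+h,x:x+w,::-1],(400,300),interpolation=cv2.INTER_CUBIC)
cv2.imwrite("pics/c3.png",np.vstack([np.hstack([cr(t,115,160,80,60),cr(sd,210,125,80,60)]),np.hstack([cr(t,0,0,560,420),cr(sd,0,0,560,420)])]))
h=cv2.cvtColor(t["image"],cv2.COLOR_RGB2HSV)[160:225,115:195]
r=cv2.minAreaRect(cv2.findNonZero(cv2.inRange(h,(105,75,50),(130,255,255))));print(r,read_state()["clock"])
print("jar",cen(blobs(t,(268,193,30,30))),"other",cen(blobs(t,(350,185,45,45))))
```

```text
[-2.7 11.4  0.9] [1.946 0.606 0.518]
[-3.1  8.3  0.3] [1.412 0.522 0.555]
[-0.7  6.8 -0.1] [1.094 0.327 0.562]
[-2.2  4.8  0.1] [0.833 0.376 0.535]
[-1.2  1.9  1.4] [0.339 0.193 0.486]
9.7083 [0.48286457 0.23960974 0.150884  ] [-0.1  0.2  0.8] [-0.007 -0.036  0.023]
((33.31507110595703, 41.49314880371094), (7.0224690437316895, 32.3033561706543), 20.556045532226562) 12.5083
jar [282.51599767 207.09889471] other [368.47972973 198.96396396]
```

View pics/c3.png

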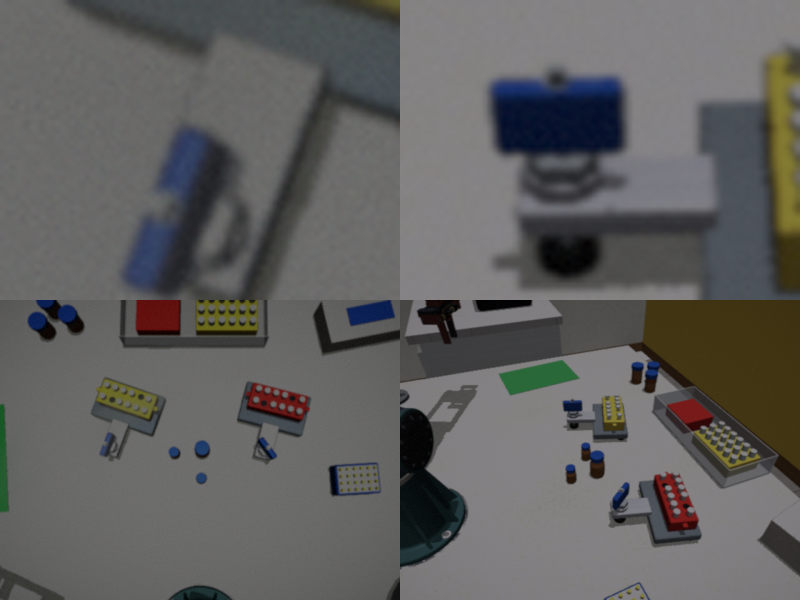

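The lower-left half of the crop shows the wing along the lug. In the top view it now measures −20.5°, against the lug's −18° ±2. The jar hasn't moved, at px (282.5,207.1). The red rack's nut looks unchanged: its centroid only jumped because the stud tip splits that blob into two halves. I'm handing in.

Run:
```python
from h import *
c=optics.camera("top")
m=mask(c["image"])[185:230,350:395]; a=cv2.imread("pics/top0.png")[:,:,::-1]; n=mask(a.copy())[185:230,350:395]
print("other nut mask mean before/after",np.argwhere(n).mean(0),np.argwhere(m).mean(0))
print(bot.finish_job())
```

```text
other nut mask mean before/after [21.8079096  24.52542373] [21.78089888 24.45505618]
the job is handed in; nothing more can be done
None
```

I turned the blue jam nut on the yellow rack's stand about 47° clockwise until it hit its hard stop, then let go, backed the arm away and handed the job in. The last clock reading was 12.5 s, against the 29 s limit.

- **Stop reached:** the wrist torque rose from about 0 to 0.72 N m at the stop. The jaw opening held at about 14 mm, so the grip did not slip.
- **Side load:** my estimate of the stud's position was about 4 mm off, which put up to 16 N of side load on the wrist during the turn. I moved the arm to relieve it to about 2 N before opening the fingers.
- **Wing angle:** after release the wing measured −20.5° in the top view and the lug −17.5° to −19°. The 1.5–3° difference is about the measuring error.
- **Things to leave alone:** the jar's cap is at the same pixel to within 0.1 px. The red rack's nut also matches its starting image to within 0.1 px. An earlier blob check on that nut seemed to show a shift, but only because its stud splits the blue area in two.

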